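# Park a membrane cartridge on the drain rack

### The arm

A 6-joint arm with a two-finger parallel gripper is mounted at the origin on a cart in front of the work surface, level with it; the furniture and walls round the work are solid. World frame = base frame: x ahead of the robot, y to its left, z up, the work surface at z = 0. Lengths are in m, angles in rad, forces in N, time in s.
With the tool pointing down it reaches from about 0.375 to 0.975 m from the base axis. Payload 3.8 kg.
Tool frame: the origin (TCP) lies midway between the tips of the shut fingers; the grasp point (between the pads) lies 19 mm behind it; z points along the fingers, y is the line along which they close (so a half turn about z gives the same grasp; the last joint's range is limited). The gripper opens to 85 mm and grips with 20 to 120 N. Pads are 22 mm wide; open, the fingers measure 114 mm over their backs; the gripper's body (76 mm by 85 mm) begins 54 mm behind the grasp point. The pads swing forward as they close: fully open they stand 13 mm farther back than shut.
Start: joints at [1.272, 0.264, 1.604, -0, 1.274, -0.037], TCP at [0.175, 0.652, 0.231] pointing down, gripper open.
Joint ranges: [-2.63, 2.63], [-0.94, 2.18], [0.31, 2.57], [-1.31, 4.45], [0, 2.66], [-2.55, 2.55]. Speed limits (rad/s): [2.57, 2.57, 3.14, 3.14, 3.14, 3.14].

### API

Orientations are given as a rotation vector (axis times angle).
In Python, from workcell import status, read_camera, workorder, masks_of gives the robot as it stands.
- The arm moves only by the tool drive_tool, never from a script. Its argument "rows" is a list of rows, each a list of 7 numbers: the turn, a rotation vector about the tool's x, y, z in degrees, then the shift along the tool's x, y, z in m, then the opening, from 0 (shut) to 1 (fully open). In form: [[ax, ay, az, tx, ty, tz, claw], ...]. A call has 1 to 8 rows; each row shifts and turns the commanded pose from where the row before left it, along the tool's axes as they then stand; what a row does not reach is not made up. A row lasts 1/12 s, in which the tool goes at most 41.7 mm and 7.16 degrees, less where a joint would pass 70% of its speed; a pose out of reach is approached as far as the arm can. A call is refused whole if a number of a shift passes 0.0417 or a number of a turn 7.16, either way. A call with a gripper value outside its range is refused whole. The fingers move at their own pace and stop on an object; "force" is the grip in N (left out, the last holds). Time passes only in rows, so rows that do not move let the fingers close. It gives the time, the measured TCP pose, the force, the opening and the grip force at its end, in the units of the state.
- status.read_state(): the state, without advancing time (a new reading comes with each control period).
- read_camera(name): name is "side" or "top" or "wrist"; returns a dict with "color" (400x640x3 uint8, red, green, blue), "intrinsics" (3x3 intrinsics, pixels), "world_from_camera" (4x4, takes a point from camera to world coordinates); the wrist camera has in their place "mount" (4x4, takes a point from camera to tool coordinates, whose origin is the TCP and whose axes are the flange's). Camera axes: x right, y up, looking along -z (the intrinsics and any distortion apply to the point x, -y, -z); pixel columns grow to the right and rows downward; lengths in m; the calibration is good to about 2 mm. A picture is of the moment at which its call begins: read the wrist's pose just before it. There is no depth.
- workorder.finish_job(): hands the job in; it is judged then, once.
Trained networks look in a picture, given as the dict that the camera call returned (one of the last four; its "shot" number tells which), for a name from the list of things; names that differ only in an ending like _2 or _b are one class to them, and where a whole thing is asked for, a point or a joint stands for the part that bears it (a point fixed in the world has none). Each returns a list of dicts, best first, with "score" (0 to 1); they miss things now and then, are a little off and sometimes report something else, mostly with a low value. They report only what shows in the picture. A call takes as long as a camera call. They do not tell look-alikes from the thing itself.
- masks_of(picture, name): "mask" (400x640 bool, what is visible of it) and "bbox" ([left, top, right, bottom] in pixels, round what is visible of it).
The state is a dict: "time": time; "q": joint angles; "joint_vel": joint speeds; "joint_torque": joint torques, N m; "tool_pos": TCP position; "tcp_rot": TCP orientation; "wrist_force": force on the tool from outside, world axes, zero at the start; "torque": the same for the moment, N m; "width": opening from 0.0 (shut) to 1.0 (fully open); "grip_force": force on a finger pad.
Only numpy, scipy, OpenCV 4.12 (cv2) and the standard library are available. Lean on these libraries where they do the work, as an engineer would, in place of code of your own. Each camera call takes 0.05 s, during which the arm holds its last target. There are 200 camera calls.

### The job

The used membrane cartridge has to be parked on the tilted drain rack so that it can drip out. Push the steel dish along the table until the tip of the rack's spout is over the middle of the dish, and nudge the cartridge up the trough with the fingertips, over the two blue hold-back dogs to the end stop, so that the dogs spring up behind it and it stays there when you let go. Push only: do not lift or squeeze the cartridge or the dish, and leave the other things on the table where they are.

Things in the scene. Friction and masses are not known exactly. Their poses are not given: they have to be found in the camera images.
- drain_rack: the fixed steel drain rack: a tilted sheet-metal trough on dark wire side frames, 350 mm long with its spout, 268 mm wide. Origin on the table under the middle of the trough, z up, x horizontal and uphill along the trough (to the end stop), y across it. It cannot move.
- trough: tilted trough of the rack, slope 9 degrees (0.157 rad). Origin on top of its floor at mid-length and mid-width, 78 mm above the table; x uphill along the floor, z square to the floor. Floor 256 mm wide, side walls 24 mm high with rims. At the low end a lip 4 mm thick, inner face at x = -0.140, 22 mm high in the two corners (outer 45 mm), 5 mm high between them.
- dogs (a joint): angle (rad) of the two blue hold-back dogs on one sprung shaft under the floor. 0: up. A part rolled uphill over them presses them down (0.46: level with the floor; limit 0.55); once it is past they spring up behind it and block it. The spring is light: the cartridge's weight presses them down. They rise only when the cartridge is at or within about 2 mm of the end stop.
- dog_nose (a point): point midway between the two dog noses; dogs up: x = 0.084, z = 0.014 in the trough frame. Noses 7 mm thick (top 17.5 mm above the floor), 16 mm wide, at y = -0.085 and 0.085; the dogs slope up to them from their shaft at x = 0.048, 6 mm below the floor, through 20 mm wide slots in it
- stop_face (a point): middle of the black rubber strip on the end stop, at trough x = 0.135, z = 0.0225; the end plate stands 40 mm high
- spout_tip (a point): underside of the outer end of the spout, 36 mm wide and 11 mm deep, which leads out of a gap in the lip's middle; trough x = -0.197, about 44 mm above the table. The dish belongs below it
- membrane: the white membrane filter cartridge, a smooth, wet, slippery plain cylinder 45 mm in diameter and 238 mm long, 0.18 to 0.32 kg; it starts across the trough, resting against the low lip, and rolls freely (pushing it steadily takes 1 to 2 N, but first touch and the dogs give brief knocks of up to 10 N). Its y axis is the cylinder's axis; its origin turns with it, so use membrane_center
- membrane_center (a point): centre of the cartridge, on its axis at mid-length. At the start at trough x = -0.1175, z = 0.0225; against the end stop at x = 0.1125; held back by the dogs at x = 0.1085
- dish: the loose shallow steel dish, 131 x 81 mm over its rim, 18 mm high, 0.10 to 0.17 kg; walls about 128 x 78 mm outside and 4 mm thick, floor 2 mm. Origin under its middle, x along its 131 mm length, y across its 81 mm width. It starts on the table beyond the spout, its long side roughly across the line of the trough.
- tds_meter: white pen-shaped water meter, 27 x 145 x 16 mm, lying near the right edge; origin under its middle
- screwdriver: screwdriver with red handle, 202 mm long, lying at the right; origin under its middle
- pen_torch: black pen torch, 24 x 130 x 24 mm, lying at the near left; origin under its middle
- sample_bottle_3: white sample bottle with red cap, 52 mm wide, 113 mm high, standing behind the rack; origin in the middle of its base
Things that resemble listed ones, but are neither listed nor needed, are in the scene too. Leave any red look-alike of the dish alone.

How it is judged:
At the end, for the whole second after the job is handed in: The cartridge rests on the trough floor between dogs and end stop (centre at trough x 0.104 to 0.118, square within 0.08 rad), dogs up behind it (under 0.08 rad); the dish stands flat and still, the spout tip within 52 mm of its middle along its length and 28 mm across its width (x of membrane_center in the frame of trough between 0.104 and 0.118 m and z of membrane_center in the frame of trough between 0.017 and 0.029 m and y of membrane_center in the frame of trough between -0.014 and 0.014 m and angle between the y axis of membrane and the y axis of trough, either way round below 0.08 rad and value of joint dogs below 0.08 rad and linear speed of each of membrane, dish below 0.01 m/s and x of spout_tip in the frame of dish between -0.052 and 0.052 m and y of spout_tip in the frame of dish between -0.028 and 0.028 m and height (world z) of dish below 0.005 m and angle between dish's own z axis and vertical below 0.06 rad); the robot touches nothing.
It fails at once if the cartridge is lifted off the trough (its centre more than 45 mm above the floor, where 22.5 mm is lying) (z of membrane_center in the frame of trough above 0.045 m).
It fails at once if the cartridge rolls or falls out of the trough (z of membrane_center in the frame of trough below 0 m or x of membrane_center in the frame of trough below -0.16 m).
It fails at once if the dish is lifted or tipped up (height (world z) of dish above 0.015 m or angle between dish's own z axis and vertical above 0.25 rad).
It fails at once if the cartridge or the dish is squeezed or rammed (more than 40 N from the fingers) (contact force between any of membrane, dish and the fingers above 40 N).
It fails at once if another thing on the table is moved by more than 25 mm (distance of any of tds_meter, screwdriver, pen_torch, sample_bottle_3 from where it was at the start of the episode above 0.025 m).
It also fails if it takes over 58 s, if anything falls off the work surface, if the arm or the gripper's body presses on something with over 40 N, if the wrist force passes 120 N, or if a joint passes its speed limit or range.

## Working session

There is one attempt and no reset: what is moved stays moved. The work goes in short steps, Python scripts to look and compute and a tool call to move; the robot and the scene stay as the last step left them, time stands still between calls to the robot, and variables do not carry over. Pictures are saved under pics/ and viewed, at most 10 in all, crops included, and the job is handed in when it is done.

Besides the shell and the picture viewer there is one more tool, called as a command line: name --pt "numbers of a row" for each row, then --argument value for the rest. drive_tool: Moves the arm, as the interface text tells. Its arguments: {"type":"object","properties":{"rows":{"type":"array"},"force":{"type":"number"}},"required":["rows"]}

```bash
mkdir -p pics
cat > h.py <<'E'
import numpy as np, cv2
from workcell import status, read_camera, workorder, masks_of
def ray(p,uv):
    K=p["intrinsics"];T=p["world_from_camera"]
    x=(uv[0]-K[0,2])/K[0,0];y=(uv[1]-K[1,2])/K[1,1]
    return T[:3,3],T[:3,:3]@np.array([x,-y,-1.])
def at_z(p,uv,z):
    o,d=ray(p,uv);return o+d*(z-o[2])/d[2]
def proj(p,X):
    T=p["world_from_camera"];K=p["intrinsics"];c=T[:3,:3].T@(np.asarray(X)-T[:3,3])
    return np.array([K[0,2]-K[0,0]*c[0]/c[2],K[1,2]+K[1,1]*c[1]/c[2]])
def save(p,n,f=1): cv2.imwrite(f"pics/{n}.png",cv2.cvtColor(p["color"],cv2.COLOR_RGB2BGR))
E
python3 - <<'E'
from h import *
np.set_printoptions(precision=4,suppress=True)
for c in("top","side"):
    p=read_camera(c);save(p,c+"0");print(c,p.keys(),p["intrinsics"],p["world_from_camera"])
    for n in("drain_rack","membrane","dish","dogs","tds_meter","screwdriver","pen_torch","sample_bottle_3"):
        for m in masks_of(p,n)[:3]:
            r=cv2.minAreaRect(np.argwhere(m["mask"])[:,::-1].astype(np.float32))
            print(n,round(m["score"],2),m["bbox"],r,at_z(p,r[0],{"membrane":.08,"drain_rack":.08}.get(n,.015)))
print(status.read_state())
E
```

```text
top dict_keys(['color', 'intrinsics', 'world_from_camera', 'shot']) [[461.2031   0.     316.7871]
 [  0.     461.2031 198.476 ]
 [  0.       0.       1.    ]] [[ 0.0011  0.9922 -0.1244  0.3429]
 [-1.      0.0012  0.0003 -0.0835]
 [ 0.0004  0.1244  0.9922  1.5759]
 [ 0.      0.      0.      1.    ]]
drain_rack 0.68 [200.6, 167.4, 309.7, 250.4] ((255.86187744140625, 210.7101287841797), (108.97486877441406, 84.02355194091797), 3.5763344764709473) [0.4901 0.1145 0.08  ]
membrane 0.94 [274.8, 179.2, 294.3, 249.3] ((285.37744140625, 213.96109008789062), (14.84603214263916, 72.23405456542969), 3.5763344764709473) [0.4796 0.0182 0.08  ]
dish 0.83 [340.1, 142.1, 373.2, 178.6] ((355.4310302734375, 161.67242431640625), (23.95469856262207, 36.953372955322266), 21.801406860351562) [ 0.6666 -0.217   0.015 ]
dish 0.69 [330.0, 202.9, 356.2, 246.1] ((342.9625244140625, 223.75648498535156), (24.414594650268555, 39.55828857421875), 4.23639440536499) [ 0.4524 -0.1727  0.015 ]
dish 0.56 [395.0, 227.4, 436.3, 264.5] ((416.47344970703125, 245.53298950195312), (23.78719711303711, 38.44586944580078), 65.3764
[... 2107 characters left out ...]
208984), 22.380136489868164) [0.2768 0.2517 0.015 ]
sample_bottle_3 0.83 [206.1, 225.6, 229.5, 273.0] ((218.06484985351562, 249.05117797851562), (46.73649978637695, 22.667200088500977), 83.2901611328125) [0.7841 0.0424 0.015 ]
{'time': 0.9, 'q': array([ 1.2721,  0.2638,  1.604 , -0.    ,  1.2737, -0.0369]), 'joint_vel': array([-0.    ,  0.0011,  0.001 , -0.0004,  0.0003,  0.0017]), 'joint_torque': array([ -0.0019, -51.5039, -36.7736,  -0.    ,   0.0005,   0.0001]), 'tool_pos': array([0.1747, 0.652 , 0.2313]), 'tcp_rot': array([0.41  , 3.1147, 0.0001]), 'wrist_force': array([0.0582, 0.4329, 0.4942]), 'torque': array([-0.0595,  0.0099, -0.0113]), 'grip_force': 0.0, 'width': 1.0008198945211544}
```

Run:
```python
import cv2
a=cv2.imread("pics/top0.png")[110:290,180:440];cv2.imwrite("pics/t0.png",cv2.resize(a,None,fx=3,fy=3,interpolation=cv2.INTER_CUBIC))
a=cv2.imread("pics/side0.png")[160:320,190:450];cv2.imwrite("pics/s0.png",cv2.resize(a,None,fx=3,fy=3,interpolation=cv2.INTER_CUBIC))
```

```text
(no output)
```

View pics/t0.png

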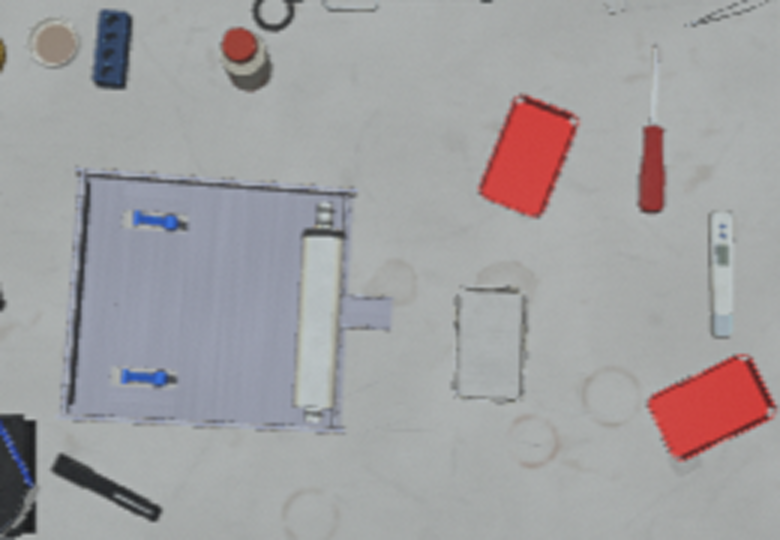

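View pics/s0.png

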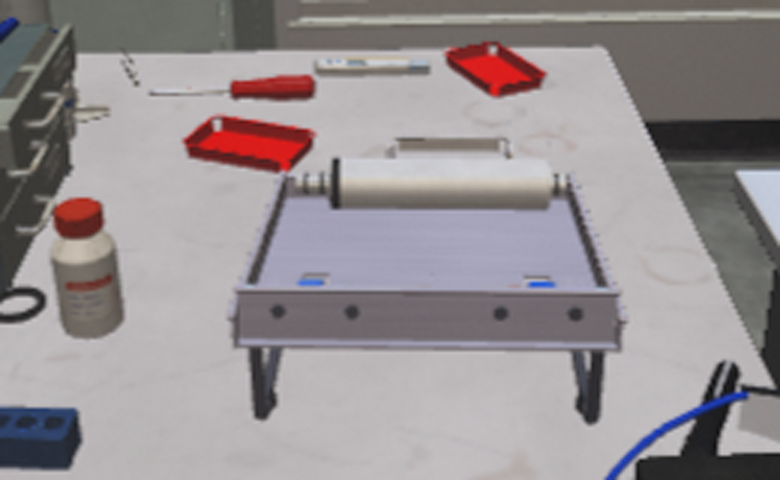

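```bash
cat > fit.py <<'E'
from h import *
from scipy.optimize import least_squares
np.set_printoptions(precision=4,suppress=True)
def trough(v):
    x,y,a=v;s,c=np.sin(.15708),np.cos(.15708)
    h=np.array([np.cos(a),np.sin(a),0]);z=np.array([0,0,1.])
    X=c*h+s*z;Y=np.cross(z,h);Z=np.cross(X,Y)
    return np.array([X,Y,Z]).T,np.array([x,y,.078])
E
cat > m.py <<'E'
from fit import *
P={c:read_camera(c) for c in("top","side")}
obs=[]
for c,p in P.items():
    m=masks_of(p,"membrane")[0]["mask"];r=cv2.boxPoints(cv2.minAreaRect(np.argwhere(m)[:,::-1].astype(np.float32)))
    e=sorted([(np.linalg.norm(r[i]-r[(i+1)%4]),(r[i]+r[(i+1)%4])/2) for i in range(4)],key=lambda t:t[0])[:2]
    e=[q for _,q in e]
    e.sort(key=lambda q:q[1] if c=="top" else -q[0])   # first = +x world end = trough y -
    if c=="top": obs+= [(c,e[0],(-.1175,-.119,.0225)),(c,e[1],(-.1175,.119,.0225))]
    else:
        e.sort(key=lambda q:q[0]); obs+=[(c,e[0],(-.1175,-.119,.0225)),(c,e[1],(-.1175,.119,.0225))]
    hsv=cv2.cvtColor(p["color"],cv2.COLOR_RGB2HSV);b=cv2.inRange(hsv,(105,120,80),(125,255,255))
    if c=="top":
        b[:170]=0;b[245:]=0;b[:,:215]=0;b[:,250:]=0
        for lo,hi,yy in((170,200,-.085),(200,245,.085)):
            q=np.argwhere(b[lo:hi])[:,::-1]+[0,lo];print("dog",q.min(0),q.max(0),q.mean(0))
            obs.append((c,q.mean(0),(.066,yy,.006)))
obs.append(("top",(310.3,214.7),(-.197,0,.0105)))
f=lambda v:np.concatenate([proj(P[c],trough(v)[0]@np.array(l)+trough(v)[1])-u for c,u,l in obs])
s=least_squares(f,[.48,.13,1.57],loss="soft_l1");print(s.x,np.degrees(s.x[2]));print(f(s.x).reshape(-1,2))
R,t=trough(s.x);print("spout",R@[-.197,0,0]+t,"memb",R@[-.1175,0,.0225]+t)
for c,bb in(("top",(330,203,356,246)),("side",(319,204,358,212))):
    for d in masks_of(P[c],"dish"):
        r=cv2.minAreaRect(np.argwhere(d["mask"])[:,::-1].astype(np.float32));q=cv2.boxPoints(r)
        print(c,d["score"],[at_z(P[c],k,.018)[:2].round(4) for k in q],at_z(P[c],r[0],.018))
E
python3 m.py
```

```text
dog [225 180] [238 185] [231.8261 183.0217]
dog [221 233] [235 237] [227.8  235.22]
[0.4876 0.1333 1.5194] 87.05318825451798
[[ 86.8057 -29.9713]
 [-25.2567  35.0535]
 [ -0.2483   0.973 ]
 [ -0.2273   1.1327]
 [ -1.4496  -0.7686]
 [ -1.3199  -0.0309]
 [  0.0283   0.5221]]
spout [ 0.4776 -0.061   0.0472] memb [0.4815 0.0139 0.0818]
top 0.67 [array([ 0.387 , -0.3459]), array([ 0.443 , -0.4592]), array([ 0.3718, -0.4927]), array([ 0.3164, -0.3799])] [ 0.3794 -0.4194  0.018 ]
top 0.64 [array([ 0.516 , -0.1323]), array([ 0.5161, -0.2139]), array([ 0.3875, -0.2127]), array([ 0.3874, -0.1319])] [ 0.4514 -0.1727  0.018 ]
top 0.6 [array([ 0.6217, -0.1561]), array([ 0.7416, -0.2039]), array([ 0.711 , -0.2786]), array([ 0.5917, -0.2302])] [ 0.6662 -0.2171  0.018 ]
side 0.78 [array([ 0.4406, -0.414 ]), array([ 0.3967, -0.5602]), array([ 0.3114, -0.3785]), array([ 0.3576, -0.2599])] [ 0.3753 -0.3961  0.018 ]
side 0.63 [array([ 0.4981, -0.1602]), array([ 0.4969, -0.2031]), array([ 0.3805, -0.1989]), array([ 0.3852, -0.1562])] [ 0.4402 -0.1793  0.018 ]
```

drive_tool --pt "0 0 7.1 0 0 0 1" --pt "0 0 7.1 0 0 0 1" --pt "0 0 7.1 0 0 0 1" --pt "0 0 7.1 0 0 0 1" --pt "0 0 7.1 0 0 0 1" --pt "0 0 7.1 0 0 0 1" --pt "0 0 7.1 0 0 0 1" --pt "0 0 7.1 0 0 0 1"

```text
time: 1.87
tool_pos: [0.1747, 0.652, 0.2313]
tcp_rot: [-1.85, -2.539, 0.0]
wrist_force: [-0.5, 0.2, 0.6]
width: 0.997
grip_force: 0.0
```

drive_tool --pt "0 0 7.1 0 0 0 1" --pt "0 0 7.1 0 0 0 1" --pt "0 0 4 0 0 0 1" --pt "0 0 0 -0.03 0.018 0 1" --pt "0 0 0 -0.0376 0.023 0 1" --pt "0 0 0 -0.0376 0.023 0 1" --pt "0 0 0 -0.0376 0.023 0 1" --pt "0 0 0 -0.0376 0.023 0 1"

```text
time: 2.53
tool_pos: [0.2802, 0.4783, 0.2313]
tcp_rot: [2.22, 2.222, 0.0]
wrist_force: [0.7, 0.3, -0.5]
width: 1.0
grip_force: 0.0
```

drive_tool --pt "0 0 0 -0.0376 0.023 0 1" --pt "0 0 0 -0.0376 0.023 0 1" --pt "0 0 0 -0.0376 0.023 0 1" --pt "0 0 0 -0.0376 0.023 0 1" --pt "0 0 0 -0.0376 0.023 0 1" --pt "0 0 0 -0.0376 0.023 0 1" --pt "0 0 0 -0.0376 0.023 0 1" --pt "0 0 0 0 0 0 1"

```text
time: 3.2
tool_pos: [0.4352, 0.2252, 0.2317]
tcp_rot: [2.226, 2.211, -0.0]
wrist_force: [0.2, 0.3, 0.4]
width: 1.0
grip_force: 0.0
```

drive_tool --pt "0 0 0 -0.039 0.0014 0 1" --pt "0 0 0 -0.039 0.0014 0 1" --pt "0 0 0 -0.039 0.0014 0 1" --pt "0 0 0 -0.039 0.0014 0 1" --pt "0 0 0 -0.039 0.0014 0 1" --pt "0 0 0 -0.039 0.0014 0 1" --pt "0 0 0 -0.039 0.0014 0 1" --pt "0 0 0 -0.039 0.0014 0 1"

```text
time: 3.87
tool_pos: [0.4429, -0.0824, 0.2317]
tcp_rot: [2.221, 2.221, 0.001]
wrist_force: [1.4, -0.2, -0.3]
width: 1.003
grip_force: 0.0
```

drive_tool --pt "0 0 0 -0.039 0.0014 0 1" --pt "0 0 0 -0.039 0.0014 0 1" --pt "0 0 0 -0.039 0.0014 0 1" --pt "0 0 0 -0.039 0.0014 0 1" --pt "0 0 0 0 0 0.035 1" --pt "0 0 0 0 0 0.035 1" --pt "0 0 0 0 0 0.035 1" --pt "0 0 0 0 0 0.035 1"

```text
time: 4.53
tool_pos: [0.449, -0.2373, 0.0903]
tcp_rot: [2.222, 2.219, 0.001]
wrist_force: [0.6, 0.4, -0.6]
width: 0.995
grip_force: 0.0
```

drive_tool --pt "0 0 0 0 0 0.03 1" --pt "0 0 0 0 0 0.03 1" --pt "0 0 0 0 0 0 1"

```text
time: 4.78
tool_pos: [0.4439, -0.2337, 0.0254]
tcp_rot: [-2.213, -2.213, 0.004]
wrist_force: [-1.6, 0.6, -0.1]
width: 1.003
grip_force: 0.0
```

Run:
```python
from h import *
s=status.read_state();print(s["tool_pos"],s["tcp_rot"],s["wrist_force"])
p=read_camera("wrist");q=read_camera("side")
a=q["color"][150:290,230:440];cv2.imwrite("pics/w1.png",np.vstack([cv2.resize(p["color"],(480,300)),cv2.resize(a,(480,300))])[:,:,::-1])
```

```text
[ 0.4439087  -0.23374226  0.02537273] [-2.2133238  -2.21336841  0.00442387] [-1.56702805  0.64357273 -0.09299643]
```

View pics/w1.png

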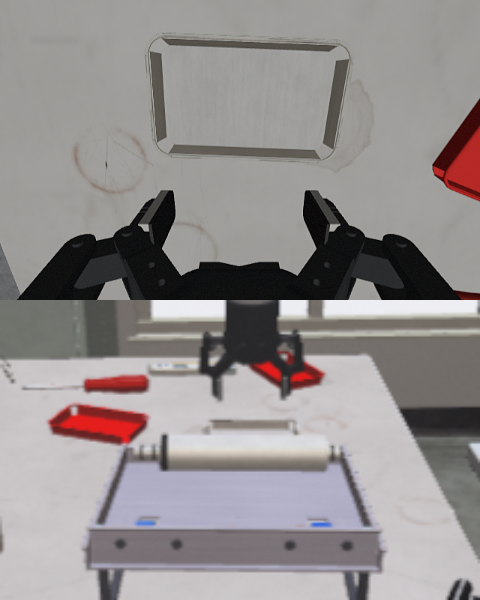

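drive_tool --pt "0 0 0 0 0 0 1" --pt "0 0 0 0 0 0 1"

```text
time: 5.05
tool_pos: [0.4509, -0.2381, 0.0339]
tcp_rot: [2.218, 2.218, 0.002]
wrist_force: [0.6, -0.6, 0.3]
width: 1.001
grip_force: 0.0
```

Run:
```python
from h import *
s=status.read_state();print(s["tool_pos"],s["tcp_rot"],s["q"],s["joint_vel"])
from scipy.spatial.transform import Rotation as R
print(R.from_rotvec(s["tcp_rot"]).as_matrix())
```

```text
[ 0.45089025 -0.23808424  0.03391694] [2.21793612e+00 2.21835040e+00 1.91396179e-03] [-5.34691590e-01  1.64130620e-01  2.12881040e+00  3.41924359e-05
  8.43830934e-01 -5.34901019e-01] [-0.00217592 -0.00662487  0.00050929  0.00049504 -0.00268055 -0.00182242]
[[-1.81700507e-04  9.99991327e-01  4.16086027e-03]
 [ 9.99997018e-01  1.91831331e-04 -2.43452115e-03]
 [-2.43529822e-03  4.16040551e-03 -9.99988380e-01]]
```

drive_tool --pt "0 0 0 0 0 0.012 1" --pt "0 0 0 0 0 0.012 1" --pt "0 0 0 0 0 0.009 1" --pt "0 0 0 0 0 0.006 1" --pt "0 0 0 0 0 0.003 1" --pt "0 0 0 0 0 0 1" --pt "0 0 0 0.005 0 0 1" --pt "0 0 0 0.005 0 0 1"

```text
time: 5.72
tool_pos: [0.449, -0.227, -0.0105]
tcp_rot: [2.222, 2.22, 0.0]
wrist_force: [-0.7, 0.6, -0.6]
width: 0.997
grip_force: 0.0
```

drive_tool --pt "0 0 0 0.004 0 0 1" --pt "0 0 0 0.004 0 0 1" --pt "0 0 0 0.004 0 0 1" --pt "0 0 0 0.005 0 0 1" --pt "0 0 0 0.005 0 0 1" --pt "0 0 0 0.006 0 0 1" --pt "0 0 0 0.006 0 0 1" --pt "0 0 0 0.006 0 0 1"

```text
time: 6.38
tool_pos: [0.449, -0.1867, -0.0104]
tcp_rot: [2.221, 2.221, 0.0]
wrist_force: [-0.2, -2.5, 2.0]
width: 0.999
grip_force: 1.1
```

drive_tool --pt "0 0 0 0.006 0 0 1" --pt "0 0 0 0.006 0 0 1" --pt "0 0 0 0.006 0 0 1" --pt "0 0 0 0.006 0 0 1" --pt "0 0 0 0.006 0 0 1" --pt "0 0 0 0.006 0 0 1" --pt "0 0 0 0.005 0 0 1" --pt "0 0 0 0.005 0 0 1"

```text
time: 7.05
tool_pos: [0.4486, -0.1404, -0.0107]
tcp_rot: [-2.221, -2.222, 0.0]
wrist_force: [-0.1, -3.1, 2.4]
width: 1.0
grip_force: 1.3
```

Run:
```python
from h import *
s=status.read_state();print(s["tool_pos"],s["tcp_rot"],s["wrist_force"])
p=read_camera("top")
for d in masks_of(p,"dish"):
    r=cv2.minAreaRect(np.argwhere(d["mask"])[:,::-1].astype(np.float32));print(d["score"],r,at_z(p,r[0],.018))
q=read_camera("side")
a=p["color"][160:280,260:400];b=q["color"][150:290,250:413]
cv2.imwrite("pics/w2.png",np.vstack([cv2.resize(a,(350,300)),cv2.resize(b,(350,300))])[:,:,::-1])
```

```text
[ 0.44862305 -0.14042414 -0.01072634] [-2.22111553e+00 -2.22167366e+00  1.41699039e-04] [-0.10030921 -3.12221734  2.38718434]
0.87 ((416.2000732421875, 245.4000244140625), (24.149534225463867, 38.460365295410156), 63.43495178222656) [ 0.37969118 -0.41835569  0.018     ]
0.83 ((316.2668151855469, 226.385986328125), (38.79806137084961, 13.892441749572754), 59.74356460571289) [ 0.44324117 -0.08231724  0.018     ]
0.58 ((355.5729675292969, 161.70245361328125), (24.090845108032227, 37.65459442138672), 21.370620727539062) [ 0.66589237 -0.21720626  0.018     ]
```

View pics/w2.png

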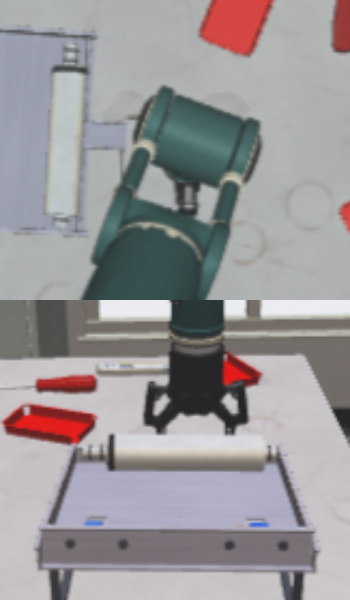

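drive_tool --pt "0 0 0 0.005 0 0 1" --pt "0 0 0 0.005 0 0 1" --pt "0 0 0 0.004 0 0 1" --pt "0 0 0 0.003 0 0 1" --pt "0 0 0 0.002 0 0 1" --pt "0 0 0 0 0 0 1" --pt "0 0 0 -0.01 0 0 1" --pt "0 0 0 -0.02 0 0 1"

```text
time: 7.87
tool_pos: [0.4483, -0.1513, -0.0109]
tcp_rot: [-2.218, -2.223, 0.0]
wrist_force: [0.3, -0.5, -0.0]
width: 0.998
grip_force: 0.0
```

drive_tool --pt "0 0 0 -0.02 0 0 1" --pt "0 0 0 0 0 -0.03 1" --pt "0 0 0 0 0 -0.04 1" --pt "0 0 0 0 0 -0.04 1" --pt "0 0 0 -0.02 0.006 -0.04 1" --pt "0 0 0 -0.02 0.006 0 1" --pt "0 0 0 -0.02 0.006 0 1" --pt "0 0 0 0 0.006 0 1"

```text
time: 8.53
tool_pos: [0.4735, -0.2346, 0.1382]
tcp_rot: [2.22, 2.215, 0.0]
wrist_force: [-0.1, 0.4, 0.8]
width: 1.002
grip_force: 0.0
```

```bash
sed -i 's/b\[:170\]=0/b[:170]=0/' m.py; python3 m.py
python3 - <<'E'
from h import *
s=status.read_state();print(s["tool_pos"],s["tcp_rot"],s["wrist_force"])
p=read_camera("top");q=read_camera("side")
a=p["color"][160:280,200:375];b=q["color"][150:290,220:424]
cv2.imwrite("pics/w3.png",np.vstack([cv2.resize(a,(437,300)),cv2.resize(b,(437,300))])[:,:,::-1])
E
```

```text
dog [225 180] [238 185] [231.8261 183.0217]
dog [221 233] [235 237] [227.8  235.22]
[0.4892 0.1344 1.5101] 86.52207365515295
[[ 1.1089  0.1779]
 [ 0.3514  0.9192]
 [-0.3386  0.3375]
 [-0.8084  0.4507]
 [-2.5907 -0.7445]
 [-1.3747  0.3864]
 [-0.3552  0.605 ]]
spout [ 0.4774 -0.0598  0.0472] memb [0.4819 0.0151 0.0818]
top 0.83 [array([ 0.621 , -0.1544]), array([ 0.7427, -0.2029]), array([ 0.7116, -0.2789]), array([ 0.5905, -0.2298])] [ 0.6661 -0.2164  0.018 ]
top 0.74 [array([ 0.3972, -0.3429]), array([ 0.4459, -0.4657]), array([ 0.3672, -0.4948]), array([ 0.3191, -0.3728])] [ 0.3822 -0.419   0.018 ]
side 0.78 [array([ 0.4274, -0.474 ]), array([ 0.304 , -0.4691]), array([ 0.3251, -0.3169]), array([ 0.4373, -0.3212])] [ 0.3738 -0.3916  0.018 ]
side 0.6 [array([ 0.7276, -0.1632]), array([ 0.7368, -0.2848]), array([ 0.5891, -0.2312]), array([ 0.5918, -0.1177])] [ 0.6601 -0.1963  0.018 ]
[ 0.47127401 -0.22948434  0.13529107] [-2.21925892e+00 -2.22051388e+00  7.41851829e-04] [0.56912123 0.03315738 0.08298826]
```

View pics/w3.png

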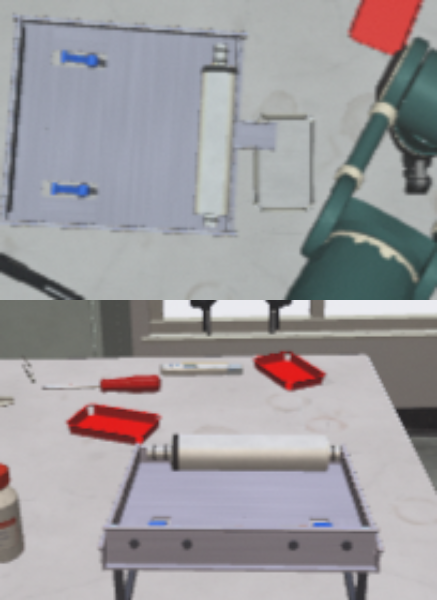

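drive_tool --pt "0 0 3.2 0 0 0 1" --pt "0 4.5 0 0 0 0 1" --pt "0 4.5 0 0 0 0 1" --pt "0 0 0 0.03 -0.003 0 1" --pt "0 0 0 0.04 0 0 1" --pt "0 0 0 0.04 0 0 1" --pt "0 0 0 0.04 0 0 1" --pt "0 0 0 0.028 0 0 1"

```text
time: 9.6
tool_pos: [0.4784, -0.0519, 0.1644]
tcp_rot: [-2.199, -2.081, -0.174]
wrist_force: [1.0, 1.3, 0.6]
width: 0.994
grip_force: 0.0
```

drive_tool --pt "0 0 0 0 0 0.01 1" --pt "0 0 0 0 0 0.02 1" --pt "0 0 0 0 0 0.02 1" --pt "0 0 0 0 0 0.02 1" --pt "0 0 0 0 0 0.01 1" --pt "0 0 0 0 0 0 1" --pt "0 0 0 0 0 0 1"

```text
time: 10.18
tool_pos: [0.4791, -0.0423, 0.0845]
tcp_rot: [-2.2, -2.08, -0.172]
wrist_force: [-0.3, 0.4, 0.7]
width: 0.998
grip_force: 0.0
```

```bash
cat > tf.py <<'E'
from fit import *
from scipy.spatial.transform import Rotation as Ro
s=status.read_state();R,t=trough([.4885,.134,np.radians(86.8)])
print("trough xyz of TCP",R.T@(s["tool_pos"]-t),"\n",R.T@Ro.from_rotvec(s["tcp_rot"]).as_matrix(),s["wrist_force"],s["grip_force"],s["time"])
E
python3 tf.py;python3 - <<'E'
from h import *
p=read_camera("wrist");q=read_camera("side")
cv2.imwrite("pics/w4.png",np.vstack([cv2.resize(p["color"],(480,300)),cv2.resize(q["color"][150:290,220:444],(480,300))])[:,:,::-1])
E
```

```text
trough xyz of TCP [-0.1733 -0.0004  0.034 ] 
 [[ 1.     -0.0001  0.0002]
 [-0.0001 -1.      0.0018]
 [ 0.0002 -0.0018 -1.    ]] [-0.2816  0.3745  0.651 ] 0.0 10.1833
```

View pics/w4.png

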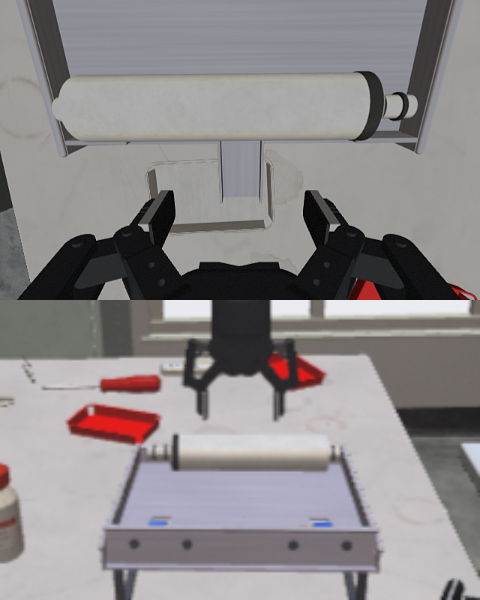

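drive_tool --pt "0 0 0 0 0 0.01 1" --pt "0 0 0 0 0 0.01 1" --pt "0 0 0 0 0 0.009 1" --pt "0 0 0 0 0 0.006 1" --pt "0 0 0 0 0 0 1" --pt "0 0 0 0 0 0 1"

```text
time: 10.78
tool_pos: [0.4793, -0.0365, 0.0496]
tcp_rot: [-2.199, -2.08, -0.172]
wrist_force: [0.1, -1.1, 0.6]
width: 0.998
grip_force: 0.0
```

drive_tool --pt "0 0 0 0.004 0 0 1" --pt "0 0 0 0.004 0 0 1" --pt "0 0 0 0.003 0 0 1" --pt "0 0 0 0.003 0 0 1" --pt "0 0 0 0.003 0 0 1" --pt "0 0 0 0.003 0 0 1" --pt "0 0 0 0.003 0 0 1" --pt "0 0 0 0.003 0 0 1"

```text
time: 11.45
tool_pos: [0.4816, -0.0111, 0.0547]
tcp_rot: [-2.201, -2.082, -0.173]
wrist_force: [-0.1, -1.9, 0.2]
width: 0.999
grip_force: 0.8
```

```bash
python3 tf.py
```

```text
trough xyz of TCP [-0.1471 -0.0012 -0.0003] 
 [[ 1.      0.0006 -0.0006]
 [ 0.0006 -1.     -0.0002]
 [-0.0006  0.0002 -1.    ]] [-0.0579 -1.8634  0.2351] 0.821720827370882 11.45
```

drive_tool --pt "0 0 0 0.004 0 0 1" --pt "0 0 0 0.005 0 0 1" --pt "0 0 0 0.005 0 0 1" --pt "0 0 0 0.005 0 0 1" --pt "0 0 0 0.005 0 0 1" --pt "0 0 0 0.005 0 0 1" --pt "0 0 0 0.005 0 0 1" --pt "0 0 0 0.005 0 0 1"

```text
time: 12.12
tool_pos: [0.4836, 0.0279, 0.0608]
tcp_rot: [-2.2, -2.081, -0.173]
wrist_force: [-0.3, -0.6, 0.2]
width: 0.998
grip_force: 0.8
```

drive_tool --pt "0 0 0 0.005 0 0 1" --pt "0 0 0 0.005 0 0 1" --pt "0 0 0 0.005 0 0 1" --pt "0 0 0 0.005 0 0 1" --pt "0 0 0 0.005 0 0 1" --pt "0 0 0 0.005 0 0 1" --pt "0 0 0 0.005 0 0 1" --pt "0 0 0 0.005 0 0 1"

```text
time: 12.78
tool_pos: [0.4858, 0.0673, 0.067]
tcp_rot: [-2.201, -2.081, -0.173]
wrist_force: [0.4, -2.3, 1.1]
width: 1.002
grip_force: 0.8
```

```bash
python3 tf.py;python3 - <<'E'
from h import *
p=read_camera("wrist");q=read_camera("side")
cv2.imwrite("pics/w5.png",np.vstack([cv2.resize(p["color"],(480,300)),cv2.resize(q["color"][150:290,220:444],(480,300))])[:,:,::-1])
E
```

```text
trough xyz of TCP [-0.0677 -0.0011 -0.0004] 
 [[ 1.  0.  0.]
 [ 0. -1.  0.]
 [ 0. -0. -1.]] [ 0.4123 -2.301   1.1319] 0.7602928206324577 12.7833
```

View pics/w5.png

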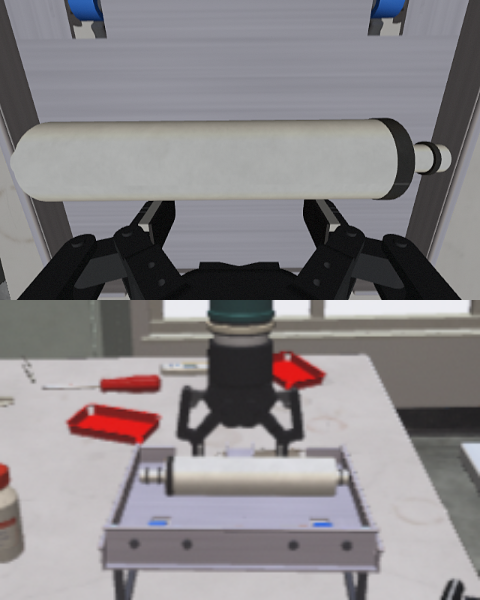

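drive_tool --pt "0 0 0 0.005 0 0 1" --pt "0 0 0 0.005 0 0 1" --pt "0 0 0 0.005 0 0 1" --pt "0 0 0 0.005 0 0 1" --pt "0 0 0 0.005 0 0 1" --pt "0 0 0 0.005 0 0 1" --pt "0 0 0 0.004 0 0 1" --pt "0 0 0 0.004 0 0 1"

```text
time: 13.55
tool_pos: [0.4879, 0.1047, 0.0729]
tcp_rot: [-2.2, -2.081, -0.173]
wrist_force: [-0.5, -2.2, 0.9]
width: 1.001
grip_force: 0.8
```

drive_tool --pt "0 0 0 0.004 0 0 1" --pt "0 0 0 0.004 0 0 1" --pt "0 0 0 0.004 0 0 1" --pt "0 0 0 0.004 0 0 1" --pt "0 0 0 0.004 0 0 1" --pt "0 0 0 0.004 0 0 1" --pt "0 0 0 0.004 0 0 1" --pt "0 0 0 0.004 0 0 1"

```text
time: 14.22
tool_pos: [0.4897, 0.1362, 0.0779]
tcp_rot: [-2.201, -2.081, -0.173]
wrist_force: [0.2, -1.5, 1.0]
width: 1.0
grip_force: 0.8
```

drive_tool --pt "0 0 0 0.004 0 0 1" --pt "0 0 0 0.004 0 0 1" --pt "0 0 0 0.004 0 0 1" --pt "0 0 0 0.004 0 0 1" --pt "0 0 0 0.004 0 0 1" --pt "0 0 0 0.004 0 0 1" --pt "0 0 0 0.004 0 0 1" --pt "0 0 0 0.004 0 0 1"

```text
time: 14.88
tool_pos: [0.4916, 0.1678, 0.083]
tcp_rot: [-2.201, -2.081, -0.174]
wrist_force: [-0.3, -1.8, 1.2]
width: 0.998
grip_force: 1.1
```

```bash
python3 tf.py
```

```text
trough xyz of TCP [ 0.0342 -0.0012 -0.0004] 
 [[ 1.     -0.0003  0.0002]
 [-0.0003 -1.     -0.0003]
 [ 0.0002  0.0003 -1.    ]] [-0.2987 -1.848   1.2428] 1.1330804228782654 14.8833
```

drive_tool --pt "0 0 0 0.004 0 0 1" --pt "0 0 0 0.004 0 0 1" --pt "0 0 0 0.004 0 0 1" --pt "0 0 0 0.004 0 0 1" --pt "0 0 0 0.004 0 0 1" --pt "0 0 0 0.004 0 0 1" --pt "0 0 0 0.004 0 0 1" --pt "0 0 0 0.004 0 0 1"

```text
time: 15.55
tool_pos: [0.4932, 0.1994, 0.0879]
tcp_rot: [-2.201, -2.081, -0.173]
wrist_force: [0.0, -1.4, 0.7]
width: 1.0
grip_force: 0.5
```

drive_tool --pt "0 0 0 0.003 0 0 1" --pt "0 0 0 0.003 0 0 1" --pt "0 0 0 0.002 0 0 1" --pt "0 0 0 0 0 0 1"

```text
time: 15.88
tool_pos: [0.4936, 0.2074, 0.0892]
tcp_rot: [-2.2, -2.081, -0.174]
wrist_force: [-0.6, 0.2, -0.1]
width: 0.998
grip_force: 0.0
```

```bash
python3 tf.py
```

```text
trough xyz of TCP [ 0.0744 -0.001  -0.0005] 
 [[ 1.      0.0005  0.0004]
 [ 0.0005 -1.      0.0001]
 [ 0.0004 -0.0001 -1.    ]] [-0.5995  0.2182 -0.0953] 0.0 15.8833
```

drive_tool --pt "0 0 0 0.001 0 0 1" --pt "0 0 0 0.001 0 0 1" --pt "0 0 0 0.001 0 0 1" --pt "0 0 0 0 0 0 1"

```text
time: 16.22
tool_pos: [0.4938, 0.2098, 0.0896]
tcp_rot: [-2.201, -2.081, -0.173]
wrist_force: [0.9, 1.5, -0.4]
width: 1.001
grip_force: 0.0
```

```bash
python3 tf.py;python3 - <<'E'
from h import *
p=read_camera("wrist");q=read_camera("side")
cv2.imwrite("pics/w6.png",np.vstack([cv2.resize(p["color"],(480,300)),cv2.resize(q["color"][180:290,230:406],(480,300))])[:,:,::-1])
E
```

```text
trough xyz of TCP [ 0.0769 -0.0011 -0.0004] 
 [[ 1.     -0.0002  0.0001]
 [-0.0002 -1.      0.    ]
 [ 0.0001 -0.     -1.    ]] [ 0.8761  1.4879 -0.3799] 0.0 16.2167
```

View pics/w6.png

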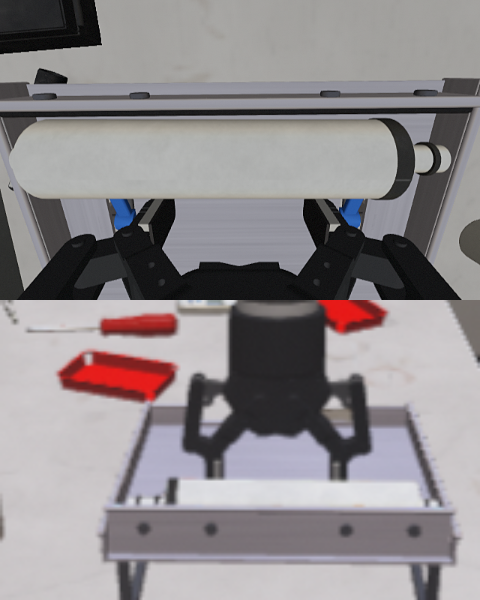

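drive_tool --pt "0 0 0 0.001 0 0 1" --pt "0 0 0 0.001 0 0 1" --pt "0 0 0 0.001 0 0 1" --pt "0 0 0 0 0 0 1"

```text
time: 16.65
tool_pos: [0.4941, 0.2127, 0.0901]
tcp_rot: [-2.201, -2.081, -0.173]
wrist_force: [-0.3, -1.5, -0.3]
width: 1.002
grip_force: 0.5
```

drive_tool --pt "0 0 0 0.001 0 0 1" --pt "0 0 0 0.001 0 0 1" --pt "0 0 0 0 0 0 1"

```text
time: 16.9
tool_pos: [0.4943, 0.2141, 0.0903]
tcp_rot: [-2.201, -2.083, -0.172]
wrist_force: [1.0, -4.5, -0.1]
width: 1.002
grip_force: 2.3
```

drive_tool --pt "0 0 0 -0.004 0 0 1" --pt "0 0 0 -0.01 0 0 1" --pt "0 0 0 -0.015 0 0 1" --pt "0 0 0 -0.015 0 0 1" --pt "0 0 0 0 0 -0.02 1" --pt "0 0 0 0 0 -0.03 1" --pt "0 0 0 0 0 -0.03 1" --pt "0 0 0 0 0 -0.03 1"

```text
time: 17.57
tool_pos: [0.4899, 0.1534, 0.1926]
tcp_rot: [-2.201, -2.079, -0.172]
wrist_force: [0.1, 0.6, -0.5]
width: 1.003
grip_force: 0.0
```

drive_tool --pt "0 0 0 -0.03 0 -0.03 1" --pt "0 0 0 -0.04 0 -0.02 1" --pt "0 0 0 -0.04 0 0 1" --pt "0 0 0 -0.04 0 0 1" --pt "0 0 0 -0.04 0 0 1" --pt "0 0 0 -0.04 0 0 1" --pt "0 0 0 -0.04 0 0 1" --pt "0 0 0 0 0 0 1"

```text
time: 18.23
tool_pos: [0.4743, -0.1225, 0.1965]
tcp_rot: [-2.208, -2.075, -0.17]
wrist_force: [0.5, -0.4, 0.4]
width: 1.002
grip_force: 0.0
```

Run:
```python
from fit import *
p=read_camera("top");q=read_camera("side");R,t=trough([.4885,.134,np.radians(86.8)])
for X in(.1085,.1125): print(proj(p,R@[X,0,.0225]+t))
m=masks_of(p,"membrane")
if m: print(cv2.minAreaRect(np.argwhere(m[0]["mask"])[:,::-1].astype(np.float32)))
for d in masks_of(p,"dish"):
    r=cv2.minAreaRect(np.argwhere(d["mask"])[:,::-1].astype(np.float32));print(d["score"],r,at_z(p,r[0],.018))
cv2.imwrite("pics/w7.png",np.vstack([cv2.resize(p["color"][165:265,200:360],(480,300),interpolation=2),cv2.resize(q["color"][180:290,230:406],(480,300),interpolation=2)])[:,:,::-1])
print(status.read_state()["tool_pos"],status.read_state()["time"])
```

```text
[215.6657 208.2075]
[214.3835 208.1166]
((214.5150604248047, 208.92567443847656), (15.16441822052002, 74.46746063232422), 4.316027641296387)
0.79 ((356.2945251464844, 159.54794311523438), (24.344558715820312, 34.76122283935547), 20.556041717529297) [ 0.6734 -0.2198  0.018 ]
0.69 ((313.5, 224.0), (38.0, 25.0), 90.0) [ 0.4513 -0.073   0.018 ]
0.64 ((416.300048828125, 245.1000213623047), (25.491172790527344, 39.80200958251953), 63.43495178222656) [ 0.3807 -0.4187  0.018 ]
[ 0.4754 -0.1159  0.1978] 18.4333
```

View pics/w7.png

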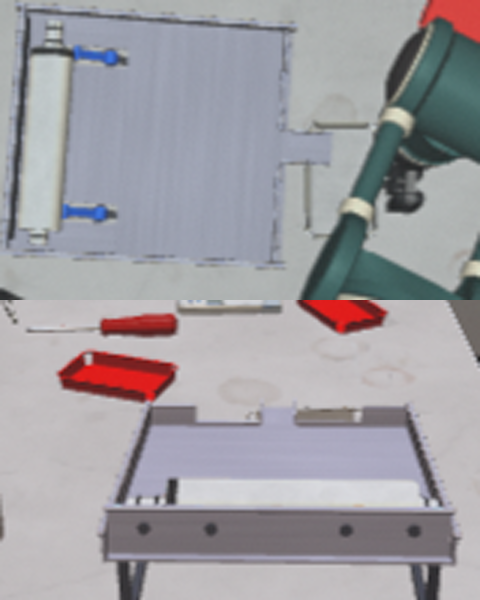

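```bash
python3 -c "
from workcell import workorder
print(workorder.finish_job())"
```

```text
the job is handed in; nothing more can be done
None
```

The job is handed in at about 18 s of the 58 s allowed, and the hand-in gave no verdict: the last pictures show the cartridge at the end stop with both dogs up behind it, and the dish under the spout about 26 mm off centre along its length and 13 mm across (limits 52 and 28 mm).

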